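# Put the polished specimens and the objective away in their trays

### The arm

A 6-joint arm with a two-finger parallel gripper is mounted at the origin on the work surface. World frame = base frame: x ahead of the robot, y to its left, z up, the work surface at z = 0. Lengths are in m, angles in degrees, forces in N, time in s.
With the tool pointing down it reaches from about 0.35 to 0.875 m from the base axis. Payload 4.2 kg.
Tool frame: the origin (TCP) lies at the very end of the fingers, on their centre line; the grasp point (between the pads) lies 19 mm behind it; z points along the fingers, y is the direction in which the jaws open and shut (so a half turn about z gives the same grasp; the last joint's range is limited). The gripper opens to 85 mm and grips with 20 to 120 N. Pads are 22 mm wide; open, the fingers measure 114 mm over their backs; the gripper's body (76 mm by 85 mm) begins 54 mm behind the grasp point. The pads swing forward as they close: fully open they stand 13 mm farther back than shut.
Start: joints at [-57.834, 22.042, 0.453, 0, -68.411, -14.817], TCP at [0.186, -0.597, 0.231] pointing down, gripper open.
Joint ranges: [-179.83, 179.83], [-69.29, 118.12], [-61.27, 80.66], [-181.25, 117.63], [-171.15, -9.14], [-177.46, 177.46]. Speed limits (degrees/s): [159.86, 159.86, 180, 180, 180, 180].

### API

Orientations are given as a 3x3 rotation matrix whose columns are the frame's x, y, z axes.
In Python, from plant import sense, optics, job gives the robot as it stands.
- The arm moves only by the tool move_arm, never from a script. Its argument "plan" is a list of rows, each a list of 5 numbers: the shift along the tool's x, y, z in units of 25 mm (1.0 is 25 mm), then the turn about the tool's z in units of 6 degrees (1.0 is 6 degrees), then the opening, from 0 (shut) to 1 (fully open). In form: [[dx, dy, dz, turn, hand], ...]. A call has 1 to 10 rows; each row is the pose to reach, as a shift and turn from the pose commanded when the call began, along the tool's axes at that moment; what a row does not reach only later rows make up. A row lasts 1/12 s, in which the tool goes at most 41.7 mm and 7.16 degrees, less where a joint would pass 70% of its speed; a pose out of reach is approached as far as the arm can. A call with a gripper value outside its range is refused whole. The fingers move at their own pace and stop on an object; "squeeze" is the grip in N (left out, the last holds). Time passes only in rows, so rows that repeat a pose let the fingers close. It gives the time, the measured TCP pose, the force and the opening at its end, in the units of the state.
- sense(): the state, without advancing time (a new reading comes with each control period).
- optics.get_image(name): name is "scene" or "top" or "wrist"; returns a dict with "color" (480x640x3 uint8, red, green, blue), "fov_y" (degrees; the focal length in pixels is half the picture's height over the tangent of half this angle, whatever the lens; pixels are square), "cx", "cy" (the principal point, pixels), "extrinsics" (4x4, takes a point from camera to world coordinates); the wrist camera has in their place "mount" (4x4, takes a point from camera to tool coordinates, whose origin is the TCP and whose axes are the flange's). Camera axes: x right, y up, looking along -z (the intrinsics and any distortion apply to the point x, -y, -z); pixel columns grow to the right and rows downward; lengths in m; the calibration is good to about 2 mm. A picture is of the moment at which its call begins: read the wrist's pose just before it. There is no depth.
- job.close_job(): hands the job in, once; it reports no verdict.
The state is a dict: "clock": time; "joint_pos": joint angles; "dq": joint speeds; "effort": joint torques, N m; "ee_pos": TCP position; "tool_rot": TCP orientation; "ft_force": force on the tool from outside, world axes, zero at the start; "torque": the same for the moment, N m; "gripper_width": opening from 0.0 (shut) to 1.0 (fully open).
Only numpy, scipy, OpenCV 4.12 (cv2) and the standard library are available. Lean on these libraries where they do the work, as an engineer would, in place of code of your own. Each camera call takes 0.05 s, during which the arm holds its last target. There are 200 camera calls.

### The job

Clear the microscope bench by sorting what lies loose on it: put the two round specimen mounts in the tray with two round wells and the two square specimen blocks in the tray with two square wells, one to a well, and stand the microscope objective in the stand with the single round well. Everything ends upright as it is now (polished faces and nose up), flat on the floor of its well and let go; set each piece down gently rather than dropping it, and leave the oil bottle and the computer mouse where they are.

Things in the scene. Friction and masses are not known exactly. Their poses are not given: they have to be found in the camera images.
- round_mount1: round polished specimen mount: brown-grey resin disc, 40 mm diameter, 28 mm tall, about 60 g, pale specimen disc in its upper (polished) face; stands flat on the bench at the start. Origin: centre of its underside, z up. Identical to round_mount2
- round_mount2: the second round specimen mount, identical to round_mount1 (40 mm diameter, 28 mm tall); origin: centre of its underside, z up
- square_block1: square polished specimen block: same brown-grey resin, 40 x 40 mm, 28 mm tall, about 75 g, pale square specimen in its upper face; stands flat on the bench at the start. Origin: centre of its underside, z up, x and y square to its side faces. Identical to square_block2
- square_block2: the second square specimen block, identical to square_block1 (40 x 40 mm, 28 mm tall); origin: centre of its underside, z up, x and y square to its side faces
- objective: microscope objective standing upright: bright metal barrel 30 mm diameter and 36 mm tall, then a 14 mm tall cone narrowing to a 14 mm wide nose; 50 mm tall in all, about 130 g. Origin: centre of its underside, z up to the nose
- round_tray: fixed grey plastic tray, 76 mm (x) x 148 mm (y), 14 mm thick, lying on the bench, with TWO ROUND wells 60 mm in diameter with dark felt floors, 10 mm deep (well floor 4 mm above the bench), centred 36 mm either side of the middle along the tray's y. Origin: centre of its underside, z up
- square_tray: fixed grey plastic tray, 76 mm (x) x 148 mm (y), 14 mm thick, lying on the bench, with TWO SQUARE wells 60 x 60 mm with dark felt floors, sides along the tray's x and y, 10 mm deep (well floor 4 mm above the bench), centred 36 mm either side of the middle along the tray's y. Origin: centre of its underside, z up
- objective_stand: fixed grey plastic stand, 76 x 76 mm, 14 mm thick, lying on the bench, with ONE ROUND well 52 mm in diameter with a dark felt floor, 10 mm deep (well floor 4 mm above the bench), at its middle. Origin: centre of its underside, z up
- oil_bottle: bystander: small closed amber bottle standing upright, 30 mm diameter, 60 mm tall, 60 g, loose. Origin: centre of its underside. To be left alone
- mouse: bystander: dark grey computer mouse, 100 mm (x) x 58 mm (y) x 33 mm tall, 100 g, loose. Origin: centre of its underside. To be left alone

How it is judged:
By the outcome, as a careful person would: the job done as asked, in the order asked, and still so for the second after the job is handed in, with the robot touching nothing.
It also fails if it takes over 120 s, if anything falls off the work surface, if the arm or the gripper's body presses on something with over 40 N, if the wrist force passes 120 N, or if a joint passes its speed limit or range.

## Working session

There is one attempt and no reset: what is moved stays moved. The work goes in short steps, Python scripts to look and compute and a tool call to move; the robot and the scene stay as the last step left them, time stands still between calls to the robot, and variables do not carry over. Pictures are saved under pics/ and viewed, about 12 in all and at most 16, crops included, and the job is handed in when it is done.

Besides the shell and the picture viewer there is one more tool, called after "Emit:" as name(argument=value, ...) on one line, values as JSON. move_arm: Moves the arm, as the interface text tells. Its arguments: {"type":"object","properties":{"plan":{"type":"array","items":{"type":"array","items":{"type":"number"}}},"squeeze":{"type":"number"}},"required":["plan"]}

```bash
ls; mkdir -p pics; python3 - <<'E'
from plant import sense, optics, job
import cv2
s=sense();print(s)
for n in("top","scene"):
    d=optics.get_image(n);print(n,{k:v for k,v in d.items() if k!='color'})
    cv2.imwrite(f'pics/{n}0.png',d['color'][:,:,::-1])
E
```

```text
pics
{'clock': 0.0, 'joint_pos': array([-5.78334629e+01,  2.20901671e+01,  3.77935805e-01, -3.00410571e-02,
       -6.84098951e+01, -1.48186533e+01]), 'dq': array([ 0.01742122,  0.01817256,  0.00704504, -0.03353212, -0.10983636,
        0.03599148]), 'effort': array([ 4.07535827e-04, -3.92290843e+01,  1.88398433e+01,  4.18594748e+00,
       -4.65996709e-03, -4.87036459e-06]), 'ee_pos': array([ 0.18622311, -0.59598841,  0.23021252]), 'tool_rot': array([[-9.54569577e-01, -2.97987249e-01, -7.22054387e-04],
       [-2.97988115e-01,  9.54567349e-01,  2.06384052e-03],
       [ 7.42513820e-05,  2.18524300e-03, -9.99997610e-01]]), 'ft_force': array([-0.71615385, -1.03263703, -0.5574864 ]), 'torque': array([-0.01589134,  0.02850767,  0.02150146]), 'gripper_width': 1.0012399785011687}
top {'fov_y': 56.4338055925291, 'cx': 317.18188267029785, 'cy': 239.33418977469108, 'extrinsics': array([[-0.01901025,  0.99908222, -0.03838388,  0.53831428],
       [-0.99981007, -0.01883119,  0.00502125,  0.01381677],
       [ 0.00429383,  0.03847205,  0.99925045,  0.89793824],
       [ 0.        ,  0.        ,  0.        ,  1.        ]])}
scene {'fov_y': 44.33098836110273, 'cx': 315.0561464348051, 'cy': 241.11854623948156, 'extrinsics': array([[ 0.73436488, -0.49880002,  0.46033331,  1.06890655],
       [ 0.67874929,  0.53690321, -0.50103328, -0.56966052],
       [ 0.00276098,  0.68039215,  0.73284302,  0.87087718],
       [ 0.        ,  0.        ,  0.        ,  1.        ]])}
```

View pics/top0.png

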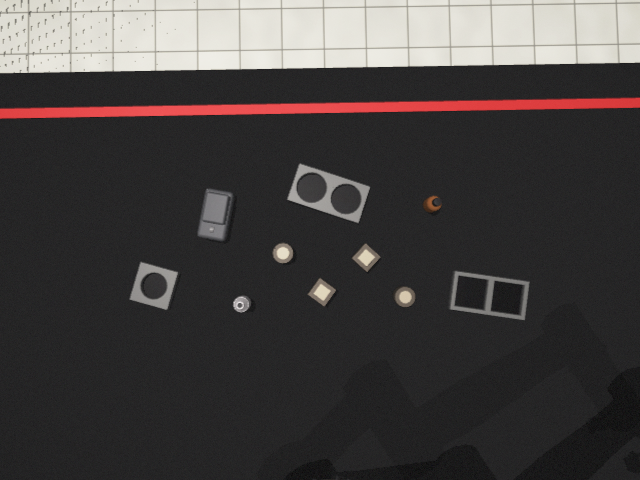

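View pics/scene0.png

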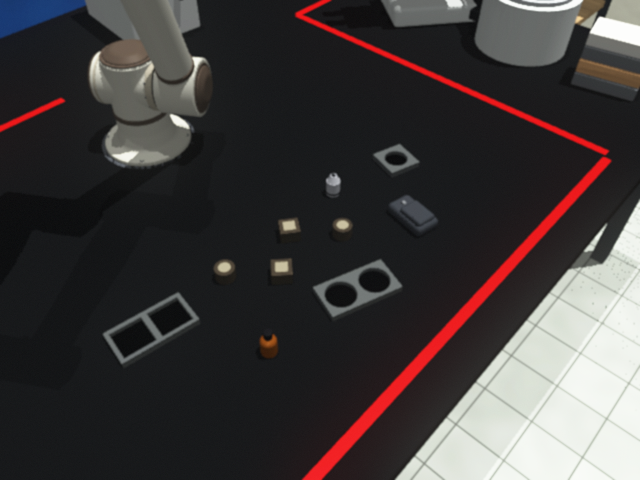

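Two views show everything: round tray near (329,193) and square tray near (489,295) in the top view, stand (154,286), discs (283,253) and (405,297), squares (322,292) and (366,257), objective (242,304). Measuring next.

```bash
cat > h.py <<'E'
import numpy as np, cv2
from plant import sense, optics, job
def shot(n, save=None):
    s=sense(); d=optics.get_image(n)
    if n=='wrist':
        T=np.eye(4);T[:3,:3]=s['tool_rot'];T[:3,3]=s['ee_pos'];d['E']=T@d['mount']
    else: d['E']=d['extrinsics']
    d['f']=240/np.tan(np.radians(d['fov_y']/2))
    if save: cv2.imwrite(f'pics/{save}.png',d['color'][:,:,::-1])
    return d
def cast(d,uv,z):
    uv=np.atleast_2d(uv).astype(float)
    c=np.c_[(uv[:,0]-d['cx'])/d['f'],-(uv[:,1]-d['cy'])/d['f'],-np.ones(len(uv))]
    w=c@d['E'][:3,:3].T;o=d['E'][:3,3]
    return o+w*((z-o[2])/w[:,2])[:,None]
def proj(d,P):
    P=np.atleast_2d(P);c=(P-d['E'][:3,3])@d['E'][:3,:3]
    return np.c_[d['cx']+d['f']*c[:,0]/-c[:,2],d['cy']-d['f']*c[:,1]/-c[:,2]]
def rect(p):  # centre, sides, angle(deg) of xy points, via cv2
    (c,s,a)=cv2.minAreaRect((p[:,:2]*1000).astype(np.float32)); return np.array(c)/1000,s,a
def go(x,y,z,jaw=None):
    """shift (25mm units) and turn (6deg units) to world x,y,z with jaw axis (tool y) at angle jaw deg mod 180"""
    s=sense();R=s['tool_rot'];v=R.T@(np.array([x,y,z])-s['ee_pos'])/0.025
    t=0
    if jaw is not None:
        t=np.degrees(np.arctan2(R[1,1],R[0,1]))-jaw   # tool z is down
        t=(t+90)%180-90
    print('shift',v.round(2),'turn',round(t/6,2),'j6',s['joint_pos'][5].round(1),'tcp',s['ee_pos'].round(4),'w',round(s['gripper_width'],3))
E
python3 - <<'E'
from h import *
d=shot('top');h=cv2.cvtColor(d['color'],cv2.COLOR_RGB2HSV);im=d['color'].astype(int)
v=h[:,:,2];warm=((im[:,:,0]-im[:,:,2]>25)&(v>120)).astype(np.uint8)
grey=((v>90)&(h[:,:,1]<60)).astype(np.uint8)
for nm,m,z in(('pale',warm,.028),('grey',grey,.014)):
    m[:130]=0
    for c in cv2.findContours(m,cv2.RETR_EXTERNAL,cv2.CHAIN_APPROX_NONE)[0]:
        a=cv2.contourArea(c)
        if a<60: continue
        p=cast(d,c[:,0],z);M=cv2.moments(c);q=cast(d,(M['m10']/M['m00'],M['m01']/M['m00']),z)[0]
        r=rect(p);print(nm,c[:,0].mean(0).round(),a,'cen',q.round(4),'rect',r[0].round(4),np.round(r[1],1),round(r[2],1))
w=shot('wrist','w0');print(w['mount'].round(4),w['fov_y'],w['cx'],w['cy'])
E
```

```text
pale [405. 296.] 116.5 cen [ 0.4573 -0.1584  0.028 ] rect [ 0.4567 -0.1586] [23.3 23.2] 88.9
pale [322. 292.] 159.5 cen [0.47   0.0028 0.028 ] rect [0.4698 0.0028] [25.9 26.2] 53.3
pale [365. 257.] 155.5 cen [ 0.5354 -0.0841  0.028 ] rect [ 0.5354 -0.084 ] [25.4 26.2] 47.6
pale [282. 253.] 128.0 cen [0.5473 0.0773 0.028 ] rect [0.5474 0.0773] [24.8 24.7] 44.0
grey [241. 304.] 187.0 cen [0.4485 0.162  0.014 ] rect [0.448  0.1625] [29.5 31.3] 89.3
grey [405. 297.] 285.0 cen [ 0.4562 -0.161   0.014 ] rect [ 0.4564 -0.1605] [37.5 37.3] 88.5
grey [321. 292.] 387.0 cen [0.4689 0.0028 0.014 ] rect [0.4688 0.0028] [40.5 39.7] 52.1
grey [489. 295.] 2794.5 cen [ 0.4558 -0.3275  0.014 ] rect [ 0.4559 -0.3275] [148.6  75.9] 80.6
grey [153. 285.] 1464.5 cen [0.4877 0.3333 0.014 ] rect [0.4878 0.3333] [77.1 76.8] 73.3
grey [366. 257.] 380.5 cen [ 0.5353 -0.086   0.014 ] rect [ 0.5353 -0.086 ] [40.3 39.6] 46.5
grey [282. 253.] 290.5 cen [0.547  0.0783 0.014 ] rect [0.5476 0.0784] [37.5 37.5] 89.0
grey [214. 215.] 950.5 cen [0.626  0.2134 0.014 ] rect [0.6265 0.2122] [50.6 92.9] 79.2
grey [328. 193.] 2794.5 cen [ 0.6641 -0.0143  0.014 ] rect [ 0.6641 -0.0144] [149.6  76.4] 70.4
[[ 2.000e-04  9.536e-01  3.011e-01  7.680e-02]
 [ 1.000e+00 -4.000e-04  4.000e-04  8.000e-04]
 [ 5.000e-04  3.011e-01 -9.536e-01 -1.406e-01]
 [ 0.000e+00  0.000e+00  0.000e+00  1.000e+00]] 58.89328606923166 316.12905662614037 238.56879422015345
```

```bash
python3 -c "
from h import *
go(.547,.0775,.12,-19.6)"
```

```text
shift [-21.81  21.42   4.45] turn -8.84 j6 -14.8 tcp [ 0.1863 -0.5962  0.2306] w 1.003
```

Emit:
move_arm(plan=[[-1.1,1.1,0,0,1],[-2.2,2.2,0,0,1],[-3.3,3.3,0,0,1],[-4.4,4.3,0,0,1],[-5.5,5.4,0,0,1],[-6.6,6.5,0,0,1],[-7.7,7.6,0,0,1],[-8.8,8.7,0,0,1],[-9.9,9.8,0,0,1],[-11,10.8,0,0,1]])

```text
clock: 1.03
ee_pos: [0.3685, -0.2548, 0.2315]
tool_rot: [[-0.954, -0.298, 0.0], [-0.298, 0.954, 0.0], [-0.0, -0.0, -1.0]]
ft_force: [0.6, 0.1, -0.4]
gripper_width: 1.003
```

Emit:
move_arm(plan=[[-1.1,1.1,0.4,-0.9,1],[-2.2,2.2,0.8,-1.8,1],[-3.3,3.3,1.3,-2.7,1],[-4.4,4.3,1.8,-3.6,1],[-5.5,5.4,2.2,-4.5,1],[-6.6,6.5,2.7,-5.4,1],[-7.7,7.5,3.2,-6.3,1],[-8.8,8.6,3.7,-7.2,1],[-9.8,9.6,4.2,-8.1,1],[-10.8,10.6,4.4,-8.8,1]])

```text
clock: 1.87
ee_pos: [0.5465, 0.0782, 0.1193]
tool_rot: [[-0.335, -0.942, -0.003], [-0.942, 0.335, -0.001], [0.002, 0.003, -1.0]]
ft_force: [0.7, -1.3, 0.8]
gripper_width: 1.001
```

```bash
python3 - <<'E'
from h import *
go(.547,.0775,.12,-19.6)
d=shot('wrist','w1')
print(proj(d,[[.547,.0775,.028],[.547,.0775,0]]))
E
```

```text
shift [ 0.02 -0.03 -0.03] turn 0.0 j6 -44.5 tcp [0.5465 0.0782 0.1193] w 1.001
[[314.04262016 243.26659242]
 [314.16008255 229.67634218]]
```

View pics/w1.png

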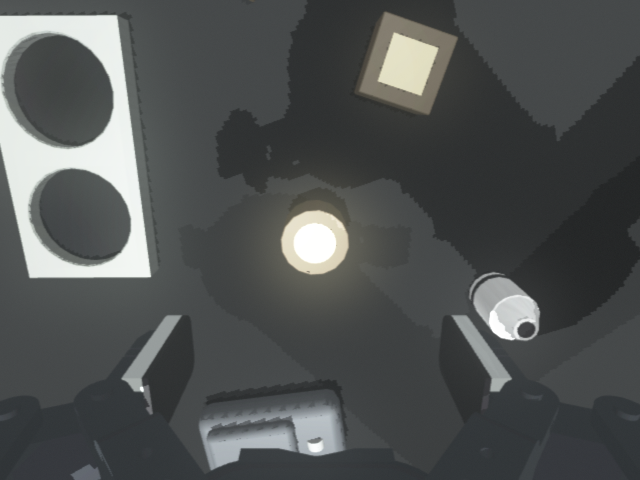

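The mount shows at (315,242), predicted (314,243): good. Finger tips are at about row 316, columns 182 and 452; I use them to find how high the tips stand.

```bash
python3 - <<'E'
from h import *
s=sense();d=shot('wrist')
for dz in(0,-.007,-.013):
  for x in (.011,-.011):
    P=np.array([[x,y,dz] for y in(-.0425,.0425)])@s['tool_rot'].T+s['ee_pos'];print(dz,x,proj(d,P).round().tolist())
E
```

```text
0 0.011 [[198.0, 294.0], [433.0, 294.0]]
0 -0.011 [[203.0, 347.0], [428.0, 347.0]]
-0.007 0.011 [[192.0, 302.0], [438.0, 302.0]]
-0.007 -0.011 [[198.0, 357.0], [433.0, 358.0]]
-0.013 0.011 [[187.0, 310.0], [443.0, 310.0]]
-0.013 -0.011 [[193.0, 367.0], [437.0, 367.0]]
```

Emit:
move_arm(plan=[[0,0,1.2,0,1],[0,0,2.4,0,1],[0,0,3.4,0,1],[0,0,4.1,0,1],[0,0,4.4,0,1],[0,0,4.4,0,0.8],[0,0,4.4,0,0.6],[0,0,4.4,0,0.4],[0,0,4.4,0,0.2],[0,0,4.4,0,0.2]], squeeze=40)

```text
clock: 2.8
ee_pos: [0.5483, 0.077, 0.0132]
tool_rot: [[-0.339, -0.941, 0.003], [-0.941, 0.339, 0.001], [-0.002, -0.003, -1.0]]
ft_force: [-0.6, -0.4, 3.8]
gripper_width: 0.449
```

Emit:
move_arm(plan=[[0,0,0,0,0.2],[0,0,0,0,0.2],[0,0,0,0,0.2]])

```text
clock: 3.05
ee_pos: [0.5483, 0.077, 0.0132]
tool_rot: [[-0.339, -0.941, 0.003], [-0.941, 0.339, 0.001], [-0.002, -0.003, -1.0]]
ft_force: [-0.6, 0.7, 6.6]
gripper_width: 0.449
```

```bash
python3 - <<'E'
from h import *
go(.6762,.0195,.06,-19.6)
d=shot('wrist','w2')
s=sense()
for dz in(0,-.004,-.008):
    P=np.array([[.011,y,dz] for y in(-.02,.02)])@s['tool_rot'].T+s['ee_pos'];print(dz,proj(d,P).round().tolist())
E
```

```text
shift [ 0.43 -5.6  -1.86] turn -0.04 j6 -44.6 tcp [0.5483 0.077  0.0132] w 0.449
0 [[260.0, 294.0], [371.0, 294.0]]
-0.004 [[259.0, 298.0], [372.0, 298.0]]
-0.008 [[257.0, 303.0], [373.0, 304.0]]
```

View pics/w2.png

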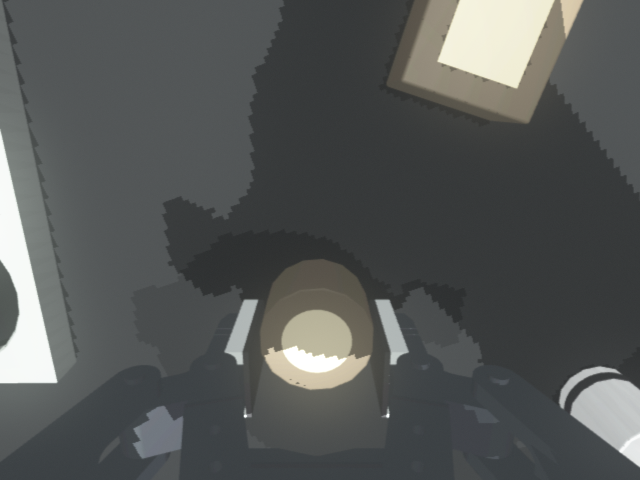

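The mount is gripped (opening 38 mm), pads either side at columns 245 and 390, tips at about row 300, so roughly 5 mm behind the TCP. Lifting and moving to the upper round well.

Emit:
move_arm(plan=[[0,0,-0.4,0,0.2],[0,0,-1.1,0,0.2],[0.1,-0.2,-1.9,0,0.2],[0.1,-1,-2.2,0,0.2],[0.2,-2,-2.2,0,0.2],[0.3,-3,-2.2,0,0.2],[0.4,-4,-2.2,0,0.2],[0.4,-5,-2.2,0,0.2],[0.4,-5.5,-2.2,0,0.2],[0.4,-5.6,-2.2,0,0.2]])

```text
clock: 3.93
ee_pos: [0.6772, 0.0187, 0.0665]
tool_rot: [[-0.341, -0.94, 0.001], [-0.94, 0.341, 0.0], [-0.001, -0.001, -1.0]]
ft_force: [0.2, 0.6, -0.7]
gripper_width: 0.446
```

```bash
python3 - <<'E'
from h import *
d=shot('wrist','w3')
go(.6762,.0195,.02,-19.6)
m=((d['color'].max(2)>150)).astype(np.uint8)
print(proj(d,[[.6762,.0195,.014],[.652,-.0483,.014]]).round())
E
```

```text
shift [-0.02  0.01  1.85] turn -0.06 j6 -35.2 tcp [0.6762 0.019  0.0663] w 0.447
[[318. 269.]
 [318. 116.]]
```

View pics/w3.png

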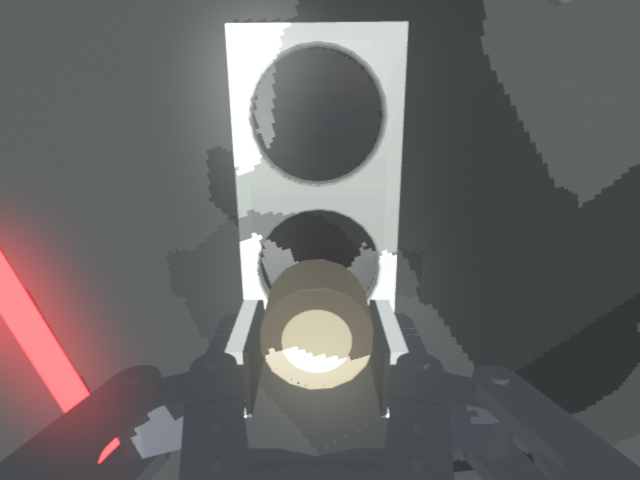

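Well aligned: the free well centre shows at (318,113), predicted (318,116); the mount hangs straight. Lowering.

Emit:
move_arm(plan=[[0,0,0.7,0,0.2],[0,0,1.3,0,0.2],[0,0,1.6,0,0.2],[0,0,1.75,0,0.2],[0,0,1.85,0,0.2],[0,0,1.9,0,0.2],[0,0,1.92,0,0.2],[0,0,1.92,0,0.2]])

```text
clock: 4.65
ee_pos: [0.6757, 0.0199, 0.0191]
tool_rot: [[-0.339, -0.941, 0.001], [-0.941, 0.339, 0.0], [-0.001, -0.001, -1.0]]
ft_force: [-0.6, -0.9, -0.1]
gripper_width: 0.452
```

Emit:
move_arm(plan=[[0,0,0.04,0,0.2],[0,0,0.08,0,0.2],[0,0,0.1,0,0.2],[0,0,0.1,0,0.2]])

```text
clock: 4.98
ee_pos: [0.6757, 0.0197, 0.0172]
tool_rot: [[-0.339, -0.941, 0.001], [-0.941, 0.339, -0.0], [-0.0, -0.001, -1.0]]
ft_force: [-3.1, 0.6, 4.9]
gripper_width: 0.445
```

Emit:
move_arm(plan=[[0,0,0,0,0.5],[0,0,0,0,0.6],[0,0,0,0,0.75],[0,0,0,0,0.8],[0,0,-0.3,0,0.8],[0,0,-1,0,0.9],[0,0,-2,0,1],[0,0,-3,0,1],[0,0,-4,0,1],[0,0,-4,0,1]])

```text
clock: 5.82
ee_pos: [0.679, 0.02, 0.123]
tool_rot: [[-0.338, -0.941, 0.012], [-0.941, 0.338, 0.001], [-0.005, -0.011, -1.0]]
ft_force: [0.5, 0.2, 1.2]
gripper_width: 0.995
```

```bash
python3 - <<'E'
from h import *
go(.4573,-.1585,.12,-19.6)
shot('wrist','w4')
E
```

```text
shift [9.72 5.93 0.01] turn -0.03 j6 -35.2 tcp [0.679 0.02  0.123] w 0.995
```

Emit:
move_arm(plan=[[0.8,0.5,0,0,1],[1.9,1.2,0,0,1],[3.1,1.9,0,0,1],[4.3,2.6,0,0,1],[5.5,3.4,0,0,1],[6.7,4.1,0,0,1],[7.9,4.8,0,0,1],[9,5.5,0,0,1],[9.6,5.9,0,0,1],[9.7,5.9,0,0,1]])

```text
clock: 6.7
ee_pos: [0.4508, -0.1595, 0.1155]
tool_rot: [[-0.342, -0.94, -0.003], [-0.94, 0.342, 0.001], [0.0, 0.003, -1.0]]
ft_force: [0.2, 0.4, 0.3]
gripper_width: 1.0
```

```bash
cat >> h.py <<'E'
def pale(d,z=.028):
    """pale specimen faces in a picture: pixel, world centre, rect sides, angle"""
    g=d['color'].astype(int);m=((g[:,:,0]>200)&(g[:,:,1]>180)).astype(np.uint8)
    for c in cv2.findContours(m,cv2.RETR_EXTERNAL,cv2.CHAIN_APPROX_NONE)[0]:
        if cv2.contourArea(c)<500: continue
        p=cast(d,c[:,0],z);r=rect(p);print('pale px',c[:,0].mean(0).round(),r[0].round(4),np.round(r[1],1),round(r[2],1))
E
python3 - <<'E'
from h import *
go(.4573,-.1585,.008,-19.6)
pale(shot('wrist','w5'))
E
```

```text
shift [-0.13 -0.24  4.3 ] turn -0.07 j6 -20.0 tcp [ 0.4508 -0.1595  0.1155] w 1.0
pale px [232. 392.] [ 0.5342 -0.0851] [39.5 39.6] 46.3
pale px [482. 353.] [ 0.3767 -0.0602] [14.6 62.2] 8.6
pale px [150. 353.] [ 0.5698 -0.1309] [62.  15.1] 41.6
pale px [306. 251.] [ 0.4572 -0.1582] [38.5 38.3] 70.0
pale px [212.  58.] [ 0.4614 -0.2763] [49.6 71.8] 80.6
```

Emit:
move_arm(plan=[[-0.1,-0.2,0.8,0,1],[-0.1,-0.2,1.8,0,1],[-0.1,-0.2,2.5,0,1],[-0.1,-0.2,2.5,0,1]])

```text
clock: 7.08
ee_pos: [0.4587, -0.1569, 0.05]
tool_rot: [[-0.339, -0.941, -0.007], [-0.941, 0.339, 0.0], [0.002, 0.007, -1.0]]
ft_force: [-0.2, 0.9, 0.1]
gripper_width: 1.0
```

```bash
python3 - <<'E'
from h import *
go(.4573,-.1583,.008,-19.6)
E
```

```text
shift [0.07 0.02 1.68] turn -0.04 j6 -20.1 tcp [ 0.4587 -0.1569  0.05  ] w 1.0
```

Emit:
move_arm(plan=[[0,0,0.8,0,1],[0,0,1.4,0,1],[0,0,1.7,0,1],[0,0,1.7,0,1],[0,0,1.7,0,0.7],[0,0,1.7,0,0.5],[0,0,1.7,0,0.3],[0,0,1.7,0,0.2],[0,0,1.7,0,0.2],[0,0,1.7,0,0.2]])

```text
clock: 7.92
ee_pos: [0.4605, -0.1577, 0.012]
tool_rot: [[-0.339, -0.941, 0.002], [-0.941, 0.339, -0.0], [-0.0, -0.002, -1.0]]
ft_force: [-0.2, 1.5, 5.2]
gripper_width: 0.45
```

```bash
python3 - <<'E'
from h import *
go(.652,-.0483,.065,-19.6)
E
```

```text
shift [-6.72 -5.73 -2.11] turn -0.04 j6 -20.1 tcp [ 0.4605 -0.1577  0.012 ] w 0.45
```

Emit:
move_arm(plan=[[0,0,-0.5,0,0.2],[0,0,-1.4,0,0.2],[0,0,-2.4,0,0.2],[-0.6,-0.5,-3,0,0.2],[-1.7,-1.4,-3,0,0.2],[-2.8,-2.3,-3,0,0.2],[-3.9,-3.3,-3,0,0.2],[-5,-4.3,-3,0,0.2],[-6,-5.1,-3,0,0.2],[-6.7,-5.7,-3,0,0.2]])

```text
clock: 8.75
ee_pos: [0.653, -0.0469, 0.0858]
tool_rot: [[-0.339, -0.941, 0.001], [-0.941, 0.339, 0.0], [-0.001, -0.001, -1.0]]
ft_force: [0.1, -0.1, 0.1]
gripper_width: 0.455
```

Emit:
move_arm(plan=[[0,0,0.5,0,0.2],[0,0,1.2,0,0.2],[0,0,1.5,0,0.2],[0,0,1.5,0,0.2]])

```text
clock: 9.08
ee_pos: [0.6487, -0.0487, 0.0457]
tool_rot: [[-0.34, -0.94, -0.005], [-0.94, 0.34, -0.0], [0.002, 0.005, -1.0]]
ft_force: [0.2, 0.6, -1.0]
gripper_width: 0.45
```

```bash
python3 - <<'E'
from h import *
go(.652,-.0483,.0165,-19.6)
shot('wrist','w6')
E
```

```text
shift [-0.06 -0.12  1.17] turn -0.05 j6 -29.8 tcp [ 0.6487 -0.0487  0.0457] w 0.45
```

View pics/w6.png

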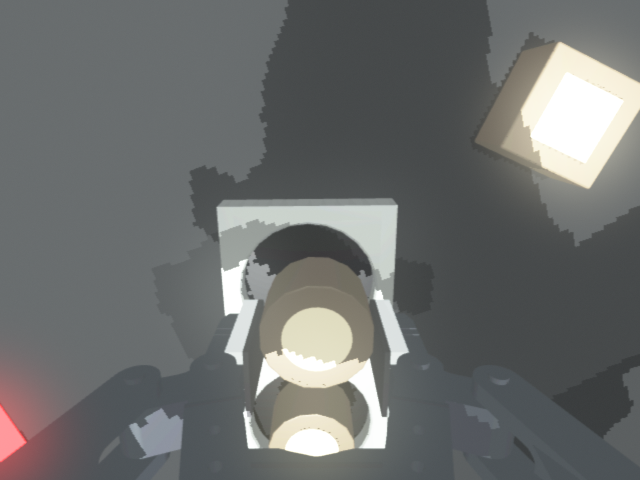

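Mount 1 is seen sitting in its well at (312,430); the held mount is over the other well, 2–3 mm off along the jaw axis. Lowering with that correction.

Emit:
move_arm(plan=[[0,-0.1,0.4,0,0.2],[0,-0.1,0.8,0,0.2],[0,-0.1,1,0,0.2],[0,-0.1,1.08,0,0.2],[0,-0.1,1.12,0,0.2],[0,-0.1,1.12,0,0.2]])

```text
clock: 9.63
ee_pos: [0.653, -0.0494, 0.0201]
tool_rot: [[-0.34, -0.941, -0.0], [-0.941, 0.34, -0.0], [0.0, 0.0, -1.0]]
ft_force: [0.7, -0.6, -1.4]
gripper_width: 0.452
```

Emit:
move_arm(plan=[[0,0,0.05,0,0.2],[0,0,0.1,0,0.2],[0,0,0.14,0,0.2],[0,0,0.17,0,0.2],[0,0,0.17,0,0.2]])

```text
clock: 10.05
ee_pos: [0.6531, -0.0493, 0.0161]
tool_rot: [[-0.339, -0.941, 0.0], [-0.941, 0.339, -0.0], [0.0, -0.0, -1.0]]
ft_force: [0.2, -0.1, -0.9]
gripper_width: 0.453
```

Emit:
move_arm(plan=[[0,0,0.03,0,0.2],[0,0,0.06,0,0.2],[0,0,0.06,0,0.2]])

```text
clock: 10.3
ee_pos: [0.6532, -0.0493, 0.0161]
tool_rot: [[-0.339, -0.941, 0.0], [-0.941, 0.339, -0.0], [0.0, -0.0, -1.0]]
ft_force: [-2.7, 0.4, 6.4]
gripper_width: 0.452
```

Emit:
move_arm(plan=[[0,0,0,0,0.5],[0,0,0,0,0.6],[0,0,0,0,0.75],[0,0,0,0,0.8],[0,0,-0.3,0,0.8],[0,0,-1,0,0.9],[0,0,-2,0,1],[0,0,-3,0,1],[0,0,-4,0,1],[0,0,-4,0,1]])

```text
clock: 11.13
ee_pos: [0.6568, -0.0494, 0.1215]
tool_rot: [[-0.338, -0.941, 0.012], [-0.941, 0.338, -0.0], [-0.004, -0.011, -1.0]]
ft_force: [0.4, 0.0, -0.2]
gripper_width: 0.998
```

```bash
python3 - <<'E'
from h import *
go(.5345,-.085,.12,46.5)
go(.5345,-.085,.12,-43.5)
E
```

```text
shift [3.   4.12 0.  ] turn -11.05 j6 -29.7 tcp [ 0.6568 -0.0494  0.1215] w 0.998
shift [3.   4.12 0.  ] turn 3.95 j6 -29.7 tcp [ 0.6568 -0.0494  0.1215] w 0.998
```

Emit:
move_arm(plan=[[0.3,0.4,0,0.5,1],[0.8,1.1,0,1.2,1],[1.4,1.9,0,2,1],[2,2.7,0,2.8,1],[2.5,3.5,0,3.5,1],[2.9,4,0,3.95,1],[2.9,4,0,3.95,1],[2.9,4,0,3.95,1]])

```text
clock: 11.8
ee_pos: [0.5343, -0.0838, 0.1152]
tool_rot: [[-0.689, -0.725, 0.001], [-0.725, 0.689, -0.0], [-0.001, -0.001, -1.0]]
ft_force: [-0.3, 0.7, 0.1]
gripper_width: 1.0
```

```bash
python3 - <<'E'
from h import *
pale(shot('wrist'))
go(.5345,-.085,.009,-43.6)
E
```

```text
pale px [245. 397.] [ 0.6472 -0.0365] [107.7  71.5] 70.5
pale px [499. 276.] [0.4698 0.0026] [23.8 23.5] 53.0
pale px [315. 245.] [ 0.5346 -0.0844] [38.1 38.8] 46.5
pale px [ 11. 208.] [ 0.6402 -0.214 ] [25.6 14.1] 33.8
shift [ 0.07 -0.01  4.25] turn 0.02 j6 -51.8 tcp [ 0.5352 -0.0836  0.1152] w 1.0
```

Emit:
move_arm(plan=[[0,0,1,0,1],[0,0,2.2,0,1],[0,0,3.3,0,1],[0,0,4,0,1],[0,0,4.3,0,1],[0,0,4.3,0,1],[0,0,4.3,0,0.7],[0,0,4.3,0,0.5],[0,0,4.3,0,0.3],[0,0,4.3,0,0.2]])

```text
clock: 12.68
ee_pos: [0.5354, -0.0835, 0.0085]
tool_rot: [[-0.689, -0.725, 0.003], [-0.725, 0.689, 0.0], [-0.002, -0.002, -1.0]]
ft_force: [-5.4, 5.5, 31.4]
gripper_width: 0.459
```

Emit:
move_arm(plan=[[0,0,0,0,0.2],[0,0,0,0,0.2],[0,0,0,0,0.2]])

```text
clock: 12.93
ee_pos: [0.5355, -0.0835, 0.0086]
tool_rot: [[-0.689, -0.725, 0.003], [-0.725, 0.689, 0.0], [-0.002, -0.002, -1.0]]
ft_force: [-0.4, 0.4, 6.2]
gripper_width: 0.455
```

```bash
python3 - <<'E'
from h import *
go(.450,-.363,.065,-9.4)
E
```

```text
shift [10.46 -5.22 -2.27] turn -5.69 j6 -51.8 tcp [ 0.5355 -0.0835  0.0086] w 0.455
```

Emit:
move_arm(plan=[[0,0,-0.5,0,0.2],[0,0,-1.4,0,0.2],[0,0,-2.4,0,0.2],[0.6,-0.3,-3,0,0.2],[1.6,-0.8,-3,0,0.2],[2.8,-1.4,-3,0,0.2],[4,-2,-3,0,0.2],[5.2,-2.6,-3,0,0.2],[6.4,-3.2,-3,0,0.2],[7.5,-3.7,-3,0,0.2]])

```text
clock: 13.77
ee_pos: [0.4713, -0.2848, 0.0821]
tool_rot: [[-0.689, -0.724, -0.0], [-0.724, 0.689, 0.0], [-0.0, 0.0, -1.0]]
ft_force: [0.7, -0.2, -0.1]
gripper_width: 0.46
```

Emit:
move_arm(plan=[[1,-0.5,0,-0.6,0.2],[1.9,-1,0,-1.5,0.2],[2.6,-1.3,0,-2.4,0.2],[2.9,-1.5,0,-3.3,0.2],[2.9,-1.5,0.3,-4.2,0.2],[2.9,-1.5,0.8,-5.1,0.2],[2.9,-1.5,1.2,-5.6,0.2],[2.9,-1.5,1.2,-5.7,0.2],[2.9,-1.5,1.2,-5.7,0.2]])

```text
clock: 14.52
ee_pos: [0.4489, -0.3614, 0.0516]
tool_rot: [[-0.163, -0.987, -0.001], [-0.987, 0.163, 0.001], [-0.0, 0.002, -1.0]]
ft_force: [0.1, -0.3, -0.9]
gripper_width: 0.457
```

```bash
python3 - <<'E'
from h import *
go(.450,-.363,.0126,-9.4)
shot('wrist','w7')
E
```

```text
shift [ 0.06 -0.06  1.56] turn -0.0 j6 13.3 tcp [ 0.4489 -0.3614  0.0516] w 0.457
```

View pics/w7.png

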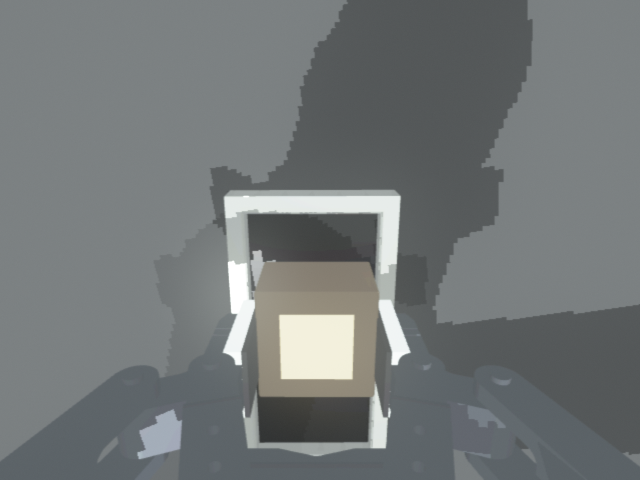

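The block (317,330) hangs square over the far square well, centred between the side walls (250–380). Lowering.

Emit:
move_arm(plan=[[0,0,0.5,0,0.2],[0,0,1,0,0.2],[0,0,1.3,0,0.2],[0,0,1.4,0,0.2],[0,0,1.46,0,0.2],[0,0,1.49,0,0.2],[0,0,1.52,0,0.2],[0,0,1.52,0,0.2]])

```text
clock: 15.23
ee_pos: [0.4498, -0.3617, 0.0145]
tool_rot: [[-0.163, -0.987, 0.001], [-0.987, 0.163, -0.0], [0.0, -0.001, -1.0]]
ft_force: [-0.3, -0.1, -1.2]
gripper_width: 0.457
```

Emit:
move_arm(plan=[[0,0,0.03,0,0.2],[0,0,0.06,0,0.2],[0,0,0.08,0,0.2],[0,0,0.1,0,0.2],[0,0,0.1,0,0.2]])

```text
clock: 15.65
ee_pos: [0.4497, -0.3617, 0.0126]
tool_rot: [[-0.162, -0.987, 0.0], [-0.987, 0.162, -0.0], [0.0, -0.0, -1.0]]
ft_force: [-1.4, 0.9, 5.6]
gripper_width: 0.457
```

Emit:
move_arm(plan=[[0,0,0,0,0.5],[0,0,0,0,0.6],[0,0,0,0,0.75],[0,0,0,0,0.8],[0,0,-0.3,0,0.8],[0,0,-1,0,0.9],[0,0,-2,0,1],[0,0,-3,0,1],[0,0,-4,0,1],[0,0,-4,0,1]])

```text
clock: 16.48
ee_pos: [0.4526, -0.3634, 0.1177]
tool_rot: [[-0.161, -0.987, 0.009], [-0.987, 0.161, -0.006], [0.004, -0.01, -1.0]]
ft_force: [0.7, 0.6, 0.3]
gripper_width: 1.001
```

```bash
python3 - <<'E'
from h import *
go(.4698,.0026,.115,-37)
E
```

```text
shift [-14.56   1.68   0.03] turn 4.62 j6 13.4 tcp [ 0.4526 -0.3634  0.1177] w 1.001
```

Emit:
move_arm(plan=[[-0.6,0.1,0,0,1],[-1.8,0.2,0,0,1],[-3.2,0.4,0,0,1],[-4.6,0.5,0,0,1],[-6,0.7,0,0,1],[-7.4,0.9,0,0,1],[-8.8,1,0,0,1],[-10.2,1.2,0,0,1]])

```text
clock: 17.15
ee_pos: [0.4615, -0.1035, 0.112]
tool_rot: [[-0.163, -0.987, 0.001], [-0.987, 0.163, -0.0], [-0.0, -0.001, -1.0]]
ft_force: [0.3, -0.2, -0.3]
gripper_width: 1.0
```

Emit:
move_arm(plan=[[-1.2,0.1,0,0.7,1],[-2.4,0.2,0,1.5,1],[-3.4,0.3,0,2.3,1],[-4,0.4,0,3.1,1],[-4.3,0.4,0,3.9,1],[-4.4,0.4,0,4.6,1],[-4.4,0.4,0,4.6,1],[-4.4,0.4,0,4.6,1]])

```text
clock: 17.82
ee_pos: [0.4692, 0.0052, 0.1117]
tool_rot: [[-0.599, -0.801, 0.0], [-0.801, 0.599, 0.0], [-0.0, -0.0, -1.0]]
ft_force: [-0.3, -0.3, -0.1]
gripper_width: 1.002
```

```bash
python3 - <<'E'
from h import *
pale(shot('wrist'))
go(.4698,.0026,.0085,-37)
E
```

```text
pale px [483. 353.] [0.427  0.1184] [61.1 14.3] 81.8
pale px [150. 353.] [ 0.5893 -0.0028] [60.8 15.7] 25.6
pale px [ 48. 339.] [ 0.639  -0.0439] [81.1 72.1] 70.6
pale px [313. 244.] [0.4695 0.0029] [39.2 39.6] 53.2
shift [ 0.06 -0.07  4.13] turn 0.02 j6 -57.4 tcp [0.4692 0.0049 0.1116] w 1.002
```

Confirmed at (0.4695, 0.0029), 53.2°. Descending, closing more slowly this time.

Emit:
move_arm(plan=[[0,0,1,0,1],[0.05,-0.05,2.2,0,1],[0.05,-0.05,3.2,0,1],[0.05,-0.05,3.8,0,1],[0.05,-0.05,4.1,0,1],[0.05,-0.05,4.1,0,0.9],[0.05,-0.05,4.1,0,0.8],[0.05,-0.05,4.1,0,0.7],[0.05,-0.05,4.1,0,0.6],[0.05,-0.05,4.1,0,0.55]], squeeze=30)

```text
clock: 18.7
ee_pos: [0.4703, 0.0035, 0.0101]
tool_rot: [[-0.601, -0.799, 0.002], [-0.799, 0.601, 0.001], [-0.002, -0.001, -1.0]]
ft_force: [-0.3, -0.4, -0.2]
gripper_width: 0.552
```

Emit:
move_arm(plan=[[0,0,0,0,0.5],[0,0,0,0,0.45],[0,0,0,0,0.4],[0,0,0,0,0.3],[0,0,0,0,0.2],[0,0,0,0,0.2]])

```text
clock: 19.2
ee_pos: [0.47, 0.0035, 0.0099]
tool_rot: [[-0.601, -0.799, 0.001], [-0.799, 0.601, 0.0], [-0.001, -0.001, -1.0]]
ft_force: [-1.4, 1.0, 5.8]
gripper_width: 0.464
```

```bash
python3 - <<'E'
from h import *
go(.4618,-.292,.065,-9.4)
E
```

```text
shift [ 9.64 -6.84 -2.21] turn -4.59 j6 -57.2 tcp [0.47   0.0035 0.0099] w 0.464
```

Emit:
move_arm(plan=[[0,0,-0.5,0,0.2],[0,0,-1.4,0,0.2],[0,0,-2.4,0,0.2],[0.6,-0.4,-3,0,0.2],[1.6,-1.1,-3,0,0.2],[2.7,-1.9,-3,0,0.2],[3.8,-2.7,-3,0,0.2],[4.9,-3.5,-3,0,0.2],[6,-4.3,-3,0,0.2],[7.1,-5,-3,0,0.2]])

```text
clock: 20.03
ee_pos: [0.4626, -0.2153, 0.0841]
tool_rot: [[-0.601, -0.799, 0.0], [-0.799, 0.601, -0.0], [-0.0, -0.0, -1.0]]
ft_force: [0.4, 0.2, -0.5]
gripper_width: 0.458
```

Emit:
move_arm(plan=[[0.9,-0.6,0,-0.6,0.2],[1.7,-1.2,0,-1.4,0.2],[2.3,-1.7,0,-2.3,0.2],[2.5,-1.8,0,-3.2,0.2],[2.5,-1.8,0.3,-4,0.2],[2.5,-1.8,0.8,-4.6,0.2],[2.5,-1.8,1.2,-4.6,0.2],[2.5,-1.8,1.2,-4.6,0.2]])

```text
clock: 20.7
ee_pos: [0.4593, -0.29, 0.0518]
tool_rot: [[-0.165, -0.986, -0.005], [-0.986, 0.165, 0.002], [-0.001, 0.005, -1.0]]
ft_force: [-0.0, 0.2, -0.9]
gripper_width: 0.457
```

```bash
python3 - <<'E'
from h import *
go(.4618,-.292,.0139,-9.4)
shot('wrist','w8')
E
```

```text
shift [ 0.06 -0.12  1.51] turn -0.02 j6 5.7 tcp [ 0.4593 -0.29    0.0518] w 0.457
```

View pics/w8.png

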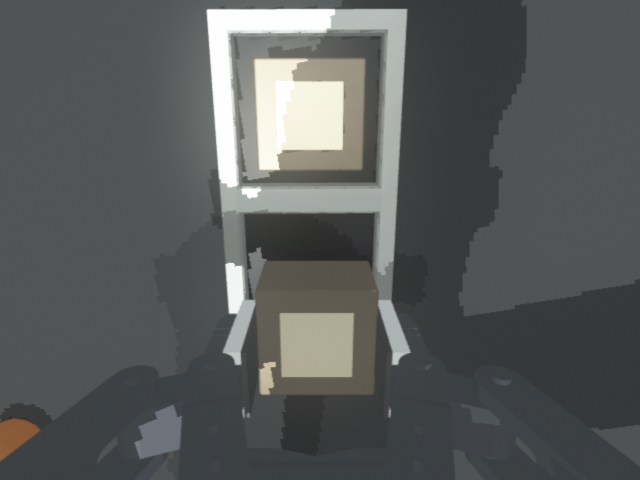

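The first block sits flat and centred in the far well (310,115); the second hangs over the near well. Lowering.

Emit:
move_arm(plan=[[0.05,-0.05,0.5,0,0.2],[0.05,-0.05,1,0,0.2],[0.05,-0.05,1.3,0,0.2],[0.05,-0.05,1.38,0,0.2],[0.05,-0.05,1.43,0,0.2],[0.05,-0.05,1.46,0,0.2],[0.05,-0.05,1.46,0,0.2]])

```text
clock: 21.33
ee_pos: [0.4626, -0.2922, 0.0181]
tool_rot: [[-0.162, -0.987, 0.001], [-0.987, 0.162, -0.0], [0.0, -0.001, -1.0]]
ft_force: [0.2, 0.8, -1.3]
gripper_width: 0.459
```

Emit:
move_arm(plan=[[0,0,0.03,0,0.2],[0,0,0.05,0,0.2],[0,0,0.07,0,0.2],[0,0,0.07,0,0.2]])

```text
clock: 21.67
ee_pos: [0.4622, -0.2921, 0.0159]
tool_rot: [[-0.163, -0.987, 0.0], [-0.987, 0.163, -0.0], [0.0, -0.0, -1.0]]
ft_force: [-0.4, -1.2, -1.0]
gripper_width: 0.459
```

Emit:
move_arm(plan=[[0,0,0.03,0,0.2],[0,0,0.06,0,0.2],[0,0,0.09,0,0.2],[0,0,0.11,0,0.2],[0,0,0.11,0,0.2]])

```text
clock: 22.08
ee_pos: [0.4622, -0.2922, 0.0139]
tool_rot: [[-0.162, -0.987, 0.0], [-0.987, 0.162, -0.0], [0.0, -0.0, -1.0]]
ft_force: [-1.0, 2.1, 6.4]
gripper_width: 0.459
```

Emit:
move_arm(plan=[[0,0,0,0,0.5],[0,0,0,0,0.6],[0,0,0,0,0.75],[0,0,0,0,0.8],[0,0,-0.3,0,0.8],[0,0,-1,0,0.9],[0,0,-2,0,1],[0,0,-3,0,1],[0,0,-4,0,1],[0,0,-4,0,1]])

```text
clock: 22.92
ee_pos: [0.4655, -0.2935, 0.1189]
tool_rot: [[-0.161, -0.987, 0.01], [-0.987, 0.161, -0.004], [0.003, -0.011, -1.0]]
ft_force: [0.8, -0.2, -0.7]
gripper_width: 0.994
```

```bash
python3 - <<'E'
from h import *
go(.447,.160,.13,-17)
E
```

```text
shift [-17.78   3.65  -0.53] turn 1.29 j6 6.0 tcp [ 0.4655 -0.2935  0.1189] w 0.994
```

Emit:
move_arm(plan=[[-0.6,0.1,-0.2,0,1],[-1.8,0.3,-0.5,0,1],[-3.2,0.6,-0.5,0,1],[-4.6,0.9,-0.5,0,1],[-6,1.2,-0.5,0,1],[-7.4,1.5,-0.5,0,1],[-8.8,1.8,-0.5,0,1],[-10.2,2.1,-0.5,0,1]])

```text
clock: 23.58
ee_pos: [0.4514, -0.0304, 0.1259]
tool_rot: [[-0.163, -0.987, 0.001], [-0.987, 0.163, 0.0], [-0.0, -0.001, -1.0]]
ft_force: [1.1, 0.1, 0.5]
gripper_width: 0.998
```

Emit:
move_arm(plan=[[-1.4,0.3,0,0.2,1],[-2.8,0.6,0,0.5,1],[-4.2,0.9,0,0.8,1],[-5.6,1.2,0,1.1,1],[-6.7,1.4,0,1.3,1],[-7.4,1.5,0,1.3,1],[-7.5,1.5,0,1.3,1],[-7.5,1.5,0,1.3,1],[-7.5,1.5,0,1.3,1]])

```text
clock: 24.33
ee_pos: [0.4449, 0.1586, 0.1254]
tool_rot: [[-0.295, -0.955, -0.001], [-0.955, 0.295, -0.0], [0.001, 0.001, -1.0]]
ft_force: [-0.5, 0.3, -0.3]
gripper_width: 1.0
```

```bash
python3 - <<'E'
from h import *
go(.447,.160,.13,-17)
d=shot('wrist','w9')
print(proj(d,[[.447,.16,.05],[.447,.16,0]]).round())
E
```

```text
shift [-0.08 -0.06 -0.18] turn -0.03 j6 -56.5 tcp [0.4449 0.1586 0.1254] w 1.0
[[313. 256.]
 [313. 230.]]
```

View pics/w9.png

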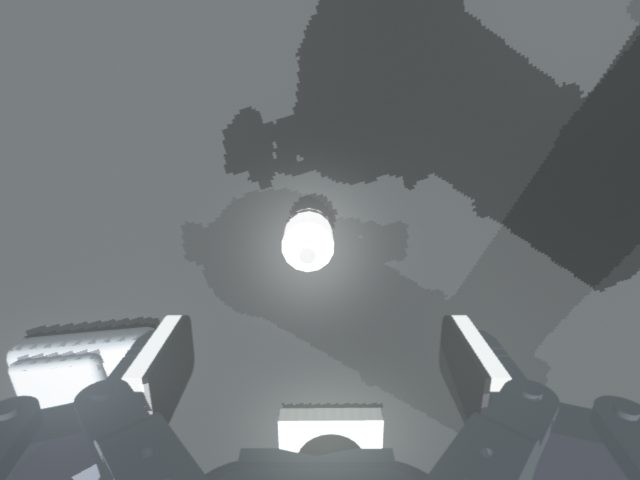

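Objective at (307,241), nose at about (308,256); predicted nose (313,256).

```bash
python3 - <<'E'
from h import *
d=shot('wrist')
p=cast(d,(308,256),.05)[0];q=cast(d,(307,241),.036)[0];print(p,q)
go(p[0],p[1],.009,-17)
E
```

```text
[0.44939986 0.15860612 0.05      ] [0.44898185 0.15453243 0.036     ]
shift [-0.08 -0.16  4.66] turn -0.04 j6 -56.6 tcp [0.445  0.158  0.1255] w 0.999
```

Emit:
move_arm(plan=[[-0.05,-0.1,0.6,0,1],[-0.05,-0.16,1.4,0,1],[-0.05,-0.16,2.6,0,1],[-0.05,-0.16,3.7,0,1],[-0.05,-0.16,4.4,0,1],[-0.05,-0.16,4.6,0,1],[-0.05,-0.16,4.6,0,0.85],[-0.05,-0.16,4.6,0,0.7],[-0.05,-0.16,4.6,0,0.6],[-0.05,-0.16,4.6,0,0.5]])

```text
clock: 25.27
ee_pos: [0.4503, 0.1596, 0.0119]
tool_rot: [[-0.295, -0.955, 0.002], [-0.955, 0.295, 0.002], [-0.003, -0.002, -1.0]]
ft_force: [-0.6, -0.1, 0.0]
gripper_width: 0.503
```

Emit:
move_arm(plan=[[0,0,0,0,0.45],[0,0,0,0,0.4],[0,0,0,0,0.35],[0,0,0,0,0.3],[0,0,0,0,0.2],[0,0,0,0,0.15],[0,0,0,0,0.1],[0,0,0,0,0.1]], squeeze=40)

```text
clock: 25.93
ee_pos: [0.45, 0.1595, 0.0114]
tool_rot: [[-0.294, -0.956, 0.001], [-0.956, 0.294, 0.001], [-0.001, -0.001, -1.0]]
ft_force: [-0.9, -0.6, 5.0]
gripper_width: 0.338
```

```bash
python3 - <<'E'
from h import *
go(.4878,.3333,.065,-17)
E
```

```text
shift [-7.09  0.6  -2.14] turn -0.02 j6 -56.2 tcp [0.45   0.1595 0.0114] w 0.338
```

Emit:
move_arm(plan=[[0,0,-0.5,0,0.1],[0,0,-1.4,0,0.1],[-0.2,0,-2.2,0,0.1],[-0.9,0.1,-2.6,0,0.1],[-2.1,0.2,-2.6,0,0.1],[-3.3,0.3,-2.6,0,0.1],[-4.5,0.4,-2.6,0,0.1],[-5.7,0.5,-2.6,0,0.1],[-6.7,0.6,-2.6,0,0.1],[-7.1,0.6,-2.6,0,0.1]])

```text
clock: 26.77
ee_pos: [0.4879, 0.3363, 0.0751]
tool_rot: [[-0.293, -0.956, 0.001], [-0.956, 0.293, 0.001], [-0.001, -0.001, -1.0]]
ft_force: [0.9, -0.4, -0.1]
gripper_width: 0.333
```

Emit:
move_arm(plan=[[0,0,0.4,0,0.1],[0,0,0.9,0,0.1],[0,0,0.9,0,0.1]])

```text
clock: 27.02
ee_pos: [0.4849, 0.3301, 0.0495]
tool_rot: [[-0.297, -0.955, -0.006], [-0.955, 0.297, -0.005], [0.007, 0.004, -1.0]]
ft_force: [-1.0, -0.9, -2.3]
gripper_width: 0.339
```

```bash
python3 - <<'E'
from h import *
go(.4878,.3333,.0154,-17)
shot('wrist','w10')
E
```

```text
shift [-0.17 -0.08  1.36] turn -0.04 j6 -67.2 tcp [0.4849 0.3301 0.0495] w 0.339
```

View pics/w10.png

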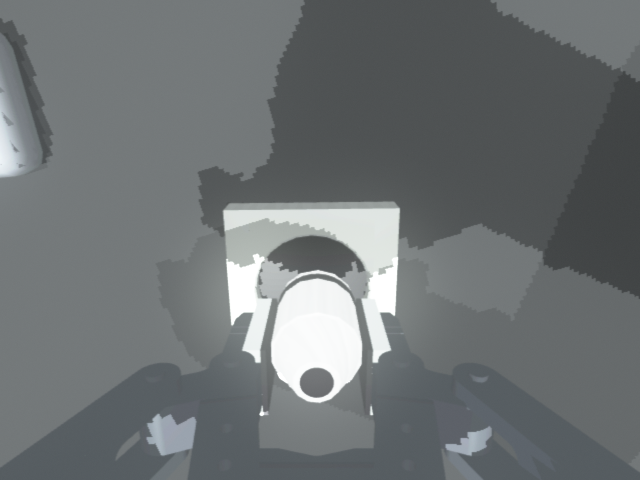

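The objective (317,330) hangs upright over the stand's well (312,290 rim). The arm is still settling by 2–3 mm, so I go down part way and recheck the position.

Emit:
move_arm(plan=[[0,0,0.3,0,0.1],[0,0,0.6,0,0.1],[0,0,0.8,0,0.1],[0,0,0.9,0,0.1],[0,0,0.9,0,0.1]])

```text
clock: 27.48
ee_pos: [0.4871, 0.3326, 0.0298]
tool_rot: [[-0.295, -0.955, -0.001], [-0.955, 0.295, -0.001], [0.001, 0.001, -1.0]]
ft_force: [-0.4, -0.3, -0.7]
gripper_width: 0.337
```

```bash
python3 - <<'E'
from h import *
go(.4878,.3333,.0154,-17)
E
```

```text
shift [-0.04 -0.02  0.57] turn -0.03 j6 -67.2 tcp [0.4871 0.3326 0.0298] w 0.337
```

Emit:
move_arm(plan=[[0,0,0.2,0,0.1],[0,0,0.35,0,0.1],[0,0,0.43,0,0.1],[0,0,0.48,0,0.1],[0,0,0.51,0,0.1],[0,0,0.51,0,0.1]])

```text
clock: 27.98
ee_pos: [0.4875, 0.3332, 0.0177]
tool_rot: [[-0.295, -0.956, -0.0], [-0.956, 0.295, -0.0], [0.0, 0.0, -1.0]]
ft_force: [0.4, -0.4, -0.9]
gripper_width: 0.335
```

Emit:
move_arm(plan=[[0,0,0.02,0,0.1],[0,0,0.04,0,0.1],[0,0,0.06,0,0.1],[0,0,0.06,0,0.1]])

```text
clock: 28.32
ee_pos: [0.4875, 0.3331, 0.0163]
tool_rot: [[-0.295, -0.956, -0.0], [-0.956, 0.295, 0.0], [-0.0, 0.0, -1.0]]
ft_force: [0.0, -0.2, -0.9]
gripper_width: 0.336
```

Emit:
move_arm(plan=[[0,0,0.02,0,0.1],[0,0,0.04,0,0.1],[0,0,0.06,0,0.1],[0,0,0.06,0,0.1]])

```text
clock: 28.65
ee_pos: [0.4875, 0.3332, 0.0154]
tool_rot: [[-0.295, -0.956, 0.0], [-0.956, 0.295, 0.0], [-0.0, -0.0, -1.0]]
ft_force: [-1.8, -0.9, 4.3]
gripper_width: 0.335
```

Contact felt. Releasing, rising clear, and backing away for the final check.

Emit:
move_arm(plan=[[0,0,0,0,0.4],[0,0,0,0,0.5],[0,0,0,0,0.65],[0,0,0,0,0.75],[0,0,-0.3,0,0.8],[0,0,-1,0,0.9],[0,0,-2,0,1],[0,0,-3,0,1],[0,0,-4,0,1],[0,0,-5,0,1]])

```text
clock: 29.48
ee_pos: [0.4874, 0.3331, 0.1416]
tool_rot: [[-0.295, -0.956, 0.0], [-0.956, 0.295, 0.0], [-0.0, -0.0, -1.0]]
ft_force: [0.7, -0.0, 0.6]
gripper_width: 0.997
```

Emit:
move_arm(plan=[[0.5,0,-0.5,0,1],[1.5,0,-1,0,1],[2.5,0,-1.5,0,1],[3,0,-2,0,1],[3,0,-2,0,1],[3,0,-2,0,1]])

```text
clock: 29.98
ee_pos: [0.4657, 0.2614, 0.1912]
tool_rot: [[-0.296, -0.955, 0.002], [-0.955, 0.296, 0.002], [-0.003, -0.001, -1.0]]
ft_force: [-0.1, -0.5, -0.8]
gripper_width: 1.004
```

```bash
python3 - <<'E'
from h import *
a=shot('top');b=shot('scene');w=shot('wrist')
A=cv2.resize(a['color'][120:380,80:560],None,fx=1.25,fy=1.25)
B=cv2.resize(b['color'][120:390,80:480],(0,0),fx=1,fy=1)
C=cv2.resize(w['color'],(360,270))
im=np.zeros((600,800,3),np.uint8);im[:A.shape[0],:A.shape[1]]=A;im[326:596,:400]=B;im[326:596,405:765]=C
cv2.imwrite('pics/fin.png',im[:,:,::-1])
E
```

```text
(no output)
```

View pics/fin.png

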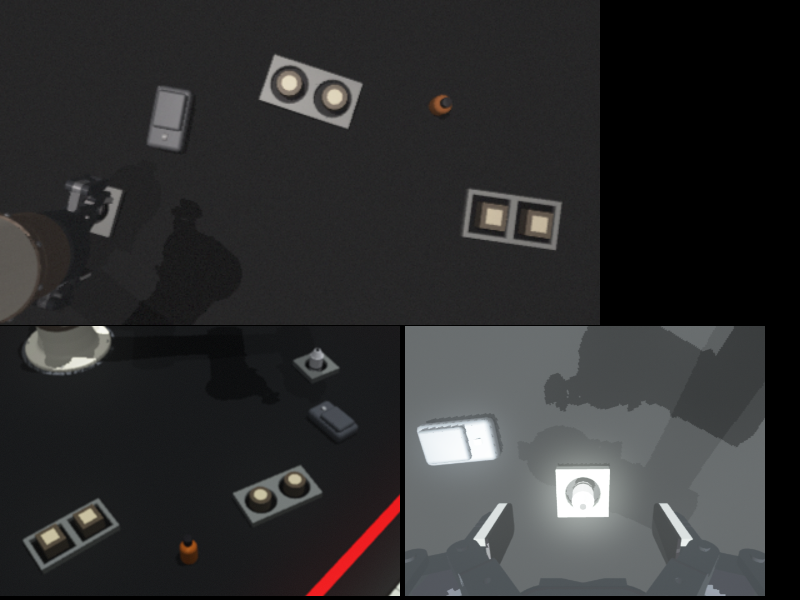

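All five pieces sit upright in their wells: the mounts at (289,83) and (334,98), the blocks at (494,216) and (539,224), and the objective in its stand (wrist panel, about (582,494)). The mouse and bottle are where they were, and the gripper is clear.

```bash
python3 -c "
from plant import job
print(job.close_job())"
```

```text
the job is handed in; nothing more can be done
None
```

All five pieces are in their wells and the job is handed in at about 30 s of the 120 s. I placed the round mounts first, then the square blocks, then the objective. I lowered each piece until I felt light floor contact (about 4–6 N) before letting go.

**Last checks:** the final top, scene and wrist views show every piece upright and inside its well. The mouse and oil bottle look to be where they started, and the gripper is open and well clear. At each set-down the tool height was, to within about 0.1 mm, 4 mm above its height at the grasp, which matches the well floors.

**Exception:** closing on the first square block gave a brief upward reading of 31 N at the wrist, because the pads swing down as they shut. I closed more slowly on the second block and the objective, and their readings stayed at about 5–6 N. No check failed or disagreed.

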